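# Collect the sealed cartons from the sealer's catch tray

## Robot

A 6-joint arm with a two-finger parallel gripper is mounted at the origin on the work surface. World frame = base frame: x ahead of the robot, y to its left, z up, the work surface at z = 0. Lengths are in mm, angles in rad, forces in N, time in s.
With the tool pointing down it reaches from about 350 to 775 mm from the base axis. Payload 7.3 kg.
Tool frame: the origin (TCP) lies at the very end of the fingers, on their centre line; the grasp point (between the pads) lies 19 mm behind it; x points along the fingers, y is the direction in which the jaws open and shut, and the axes are right-handed (so a half turn about x gives the same grasp; the last joint's range is limited). The gripper opens to 92 mm and grips with 3 to 60 N. Pads are 19 mm wide; open, the fingers measure 130 mm over their backs; the gripper's body (75 mm by 190 mm) begins 47 mm behind the grasp point.
Start: joints at [-1.293, 0.342, 1.524, -0, 1.275, -0.146], TCP at [215.918, -478.565, 226.741] pointing down, gripper open.
Joint ranges: [-2.53, 2.53], [-0.77, 2.02], [0.04, 2.7], [-1, 4.14], [0.28, 2.66], [-3.11, 3.11]. Speed limits (rad/s): [2.57, 2.57, 3.14, 3.14, 3.14, 3.14].

## Interface

Orientations are given as [roll, pitch, yaw] about the fixed x, y, z axes, in that order (R = Rz(yaw) Ry(pitch) Rx(roll)).
In Python, from plant import bot gives the robot as it stands.
- The arm moves only by the tool step_arm, never from a script. Its argument "targets" is a list that holds one entry, the list of rows, each a list of 4 numbers: the shift along the tool's x, y, z in m, then the turn about the tool's x in degrees. A call has exactly 5 rows; each row is the pose to reach, as a shift and turn from the pose measured when the call began, along the tool's axes at that moment; what a row does not reach only later rows make up. A row lasts 1/12 s, in which the tool goes at most 41.7 mm and 7.16 degrees, less where a joint would pass 70% of its speed; a pose out of reach is approached as far as the arm can. A call with a gripper value outside its range is refused whole. "jaw" is the closure, from 0 (fully open) to 1 (shut), set as the call begins (left out, the last holds). The fingers move at their own pace and stop on an object; the grip force is fixed at half the most. Time passes only in rows, so rows that repeat a pose let the fingers close, or fill a call up. It gives the time, the measured TCP pose, the force and the opening at its end, in the units of the state.
- bot.get_obs(): the state, without advancing time (a new reading comes with each control period).
- bot.capture(name): name is "side" or "top"; returns a dict with "color" (420x560x3 uint8, red, green, blue), "depth" (420x560 float32, mm along the optical axis (not along the pixel's ray), 0 where there is no reading), "fov_y" (degrees; the focal length in pixels is half the picture's height over the tangent of half this angle, whatever the lens; pixels are square), "cx", "cy" (the principal point, pixels), "dist_coeffs" ([k1, k2, p1, p2, k3] as OpenCV has them; the pictures are not rectified), "rvec" (rotation vector, rad) and "tvec" (3), from world to camera coordinates, as OpenCV has them. Camera axes: x right, y down, z forward; pixel columns grow to the right and rows downward; lengths in mm; the calibration is good to about 2 mm. A picture is of the moment at which its call begins.
- bot.close_job(): hands the job in, once; it reports no verdict.
The state is a dict: "time": time; "joint_positions": joint angles; "dq": joint speeds; "tau": joint torques, N m; "tool_pos": TCP position; "tcp_rot": TCP orientation; "contact_force": force on the tool from outside, world axes, zero at the start; "moment": the same for the moment, N m; "grip_width": finger opening in mm.
Only numpy, scipy, OpenCV 4.12 (cv2) and the standard library are available. Lean on these libraries where they do the work, as an engineer would, in place of code of your own. Each camera call takes 0.05 s, during which the arm holds its last target. There are 200 camera calls.

## Task

Take the two sealed cartons (green band) out of the carton sealer's catch tray and set them down gently in the blue tote, each upright and flat on the tote's floor, not on top of another carton. The carton without a band is not finished: leave it in the tray where it lies, and do not disturb the tote, the carton already packed in it, or the other things on the table.

Things in the scene. Friction and masses are not known exactly. Their poses are not given: they have to be found in the camera images.
- carton_a_mid (a point): Sealed carton in the catch tray: closed cardboard box, 100 long (its x) by 44 wide (its y) by 50 high (z), about 0.11 to 0.22 kg, with a green seal band 30 wide round its middle (over the top and down both long sides). The point is its centre, half-way up. 
- carton_b_mid (a point): The other sealed carton in the catch tray, the same: closed cardboard box, 100 long (its x) by 44 wide (its y) by 50 high (z), about 0.11 to 0.22 kg, with a green seal band 30 wide round its middle (over the top and down both long sides). The point is its centre, half-way up. 
- carton_open_mid (a point): Unfinished carton in the catch tray, to be left: same 100 x 44 x 50 cardboard box but with no green band, white paper on its top, and an end flap sticking up 20 above its +x end. The point is its centre, half-way up.
- carton_packed_mid (a point): Sealed carton already in the tote: closed cardboard box, 100 long (its x) by 44 wide (its y) by 50 high (z), about 0.11 to 0.22 kg, with a green seal band 30 wide round its middle (over the top and down both long sides). The point is its centre, half-way up. Near the tote's -y end, long side along the tote's x (within 0.1 rad), 73 to 97 from its middle.
- sealer: Fixed carton sealer with catch tray. Origin: on the table under the tray's centre. Steel tray 190 (x) by 360 (y) outside, walls 4; its floor is 16, its rim 36 above the table. Three cartons in it, about 105 apart along y in any order, long sides along x within 0.2 rad. Chute from 175, then white housing (300 x 280 x 220 high, reel on top) from 280, on the +y side.
- tote: Blue plastic tote, open on top, 200 (x) by 290 (y) by 75 high outside, rim lip 8 wider, walls and floor 5 thick, so inside 190 by 280; 0.9 kg, standing loose on the table. Origin: centre of its underside. The packed carton is at its -y end; the middle and the +y end are free.
- bowl: White plastic bowl, 150 across, 60 high, on the table beyond the tray and tote. Origin: centre of its underside. Leave alone.
- sanitizer: Clear bottle with a blue cap, 60 across, 160 high, on the table to the robot's right of the tote. Origin: centre of its underside. Leave alone.
- cup: Paper-white cup, 72 across, 85 high, on the table on the robot's side of the tote. Origin: centre of its underside. Leave alone.
- tape: Green reel of seal tape, a ring 90 across and 24 high, flat on the table on the robot's side of the tray. Origin: centre of its underside. Leave alone.
- paddle: White rice paddle, 210 long, flat on the table to the robot's right of the tote. Origin: underside, on its long axis. Leave alone.
Not all that is in view belongs to the job. Leave any purple look-alike of the part that bears carton_b_mid alone.

How it is judged:
By the outcome, as a careful person would: the job done as asked, in the order asked, and still so for the second after the job is handed in, with the robot touching nothing.
It also fails if it takes over 56 s, if anything falls off the work surface, if the arm or the gripper's body presses on something with over 40 N, if the wrist force passes 120 N, or if a joint passes its speed limit or range.

## Working session

There is one attempt and no reset: what is moved stays moved. The work goes in short steps, Python scripts to look and compute and a tool call to move; the robot and the scene stay as the last step left them, time stands still between calls to the robot, and variables do not carry over. Pictures are saved under pics/ and viewed, about 8 in all and at most 12, crops included, and the job is handed in when it is done.

Besides the shell and the picture viewer there is one more tool, called after ">>>" as name(argument=value, ...) on one line, values as JSON. step_arm: Moves the arm, as the interface text tells. Its arguments: {"type":"object","properties":{"targets":{"type":"array","items":{"type":"array","items":{"type":"array","items":{"type":"number"}}}},"jaw":{"type":"number"}},"required":["targets"]}

```bash
mkdir -p pics; ls
cat > h.py <<'E'
import numpy as np, cv2
from plant import bot
def cap(n):
    c=bot.capture(n); h=c['color'].shape[0]
    f=h/2/np.tan(np.radians(c['fov_y'])/2)
    c['K']=np.array([[f,0,c['cx']],[0,f,c['cy']],[0,0,1.]]); c['R']=cv2.Rodrigues(np.array(c['rvec'],float))[0]; c['t']=np.array(c['tvec'],float).ravel(); c['d']=np.array(c['dist_coeffs'],float)
    return c
def rays(c,uv):
    p=cv2.undistortPoints(np.array(uv,float).reshape(-1,1,2),c['K'],c['d']).reshape(-1,2)
    return np.c_[p,np.ones(len(p))]
def on_plane(c,uv,z):
    d=rays(c,uv)@c['R']; o=-c['R'].T@c['t']
    return o+d*((z-o[2])/d[:,2])[:,None]
def cloud(c):
    h,w=c['depth'].shape; u,v=np.meshgrid(np.arange(w),np.arange(h))
    r=rays(c,np.stack([u,v],-1).reshape(-1,2))*c['depth'].reshape(-1,1)
    return ((r-c['t'])@c['R']).reshape(h,w,3)
def save(c,n): cv2.imwrite('pics/'+n,c['color'][:,:,::-1])
E
python3 - <<'E'
from h import *
for n in('top','side'):
    c=cap(n); save(c,n+'0.png'); print(n,-c['R'].T@c['t'],c['R'][2])
print(bot.get_obs())
E
```

```text
pics
top [ 285.47219665   53.01696297 1475.95862101] [ 0.16894327  0.00532055 -0.98561142]
side [ 472.3521559  1260.26036715 1004.11281494] [ 0.04436494 -0.79201805 -0.60888354]
{'time': 0.1, 'joint_positions': array([-1.29301335e+00,  3.42674296e-01,  1.52491478e+00, -1.70266858e-05,
        1.27541236e+00, -1.46025921e-01]), 'dq': array([ 0.00074808, -0.00115206, -0.00348861, -0.00019035, -0.00065143,
        0.00061406]), 'tau': array([ 1.64631252e-03, -4.32003415e+01, -2.44696105e+01,  7.19140680e-02,
        5.26721345e-02, -4.11234601e-05]), 'tool_pos': array([ 215.80053353, -478.19675969,  226.10578016]), 'tcp_rot': array([-1.70526505,  1.56938745,  1.86014147]), 'contact_force': array([-0.41842672,  0.29070813, -0.85296195]), 'moment': array([ 0.0151696 , -0.01093112,  0.02217715]), 'grip_width': 91.82993947050983}
```

View pics/top0.png

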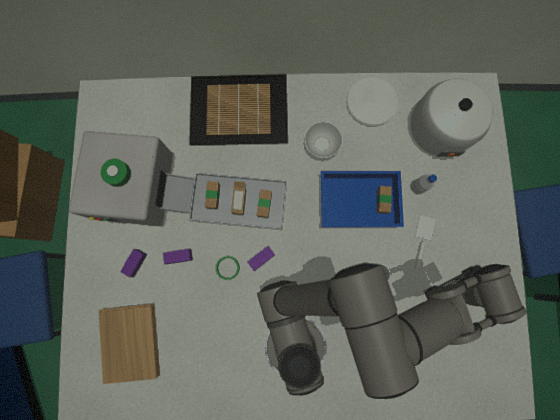

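View pics/side0.png

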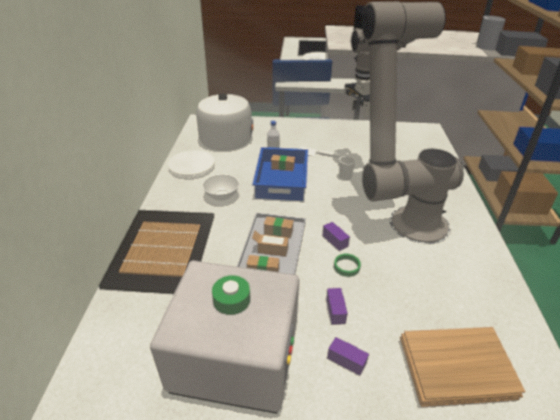

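Candidates: the banded cartons in the top view at (212,195) and (264,203). Others that could be confused are the unbanded one with white paper (238,198), the packed one in the tote (385,199), and purple look-alikes at (133,263), (177,256) and (261,258). I choose (212,195) and (264,203). Next I measure and crop.

```bash
cat > m.py <<'E'
from h import *
import sys
def meas(c,verbose=1):
    P=cloud(c); z=P[...,2]; hsv=cv2.cvtColor(c['color'],cv2.COLOR_RGB2HSV); out=[]
    # green bands + brown/white card tops by height
    V,U=np.mgrid[:420,:560]
    for nm,(u0,u1,v0,v1),h in (('tray',(192,286,176,226),66),('tote',(318,405,168,232),55)):
        m=((abs(z-h)<9)&(U>u0)&(U<u1)&(V>v0)&(V<v1)&~((hsv[...,0]>95)&(hsv[...,1]>90))).astype(np.uint8)
        cs,_=cv2.findContours(m,cv2.RETR_EXTERNAL,cv2.CHAIN_APPROX_NONE)
        for k in cs:
            if cv2.contourArea(k)<120: continue
            w=on_plane(c,k.reshape(-1,2),h)[:,:2].astype(np.float32)
            (cx,cy),(a,b),t=cv2.minAreaRect(w)
            if a<b: a,b,t=b,a,t+90
            t=(t+90)%180-90
            mk=cv2.drawContours(np.zeros_like(m),[k],-1,1,-1)>0
            g=(mk&(hsv[...,0]>45)&(hsv[...,0]<85)&(hsv[...,1]>90)).sum()
            print(nm,'c',round(cx,1),round(cy,1),'size',round(a),round(b),'yaw',round(t,1),'z',round(float(np.median(z[mk])),1),'green',g,'px',k.reshape(-1,2).mean(0).round())
    return P,hsv
if __name__=='__main__':
    c=cap('top'); P,hsv=meas(c); z=P[...,2]
    b=((hsv[...,0]>100)&(hsv[...,0]<125)&(hsv[...,1]>120)); V,U=np.mgrid[:420,:560]
    box=(U>310)&(U<412)&(V>160)&(V<236)
    m=b&box&(z>66)&(z<85); print('tote rim',m.sum(), cv2.minAreaRect(P[m][:,:2].astype(np.float32)))
    k=b&box; q=cv2.findContours(k.astype(np.uint8),0,1)[0]; q=max(q,key=cv2.contourArea)
    print('tote outline@75',cv2.minAreaRect(on_plane(c,q.reshape(-1,2),75)[:,:2].astype(np.float32)))
    fl=b&box&(abs(z-5)<6); print('floor',fl.sum(),P[fl][:,:2].min(0),P[fl][:,:2].max(0))
    for nm,uv in(('bowl',(322,140)),('bottle',(430,179)),('housing',(130,165))): print(nm,P[uv[1],uv[0]])
    a=cv2.resize(c['color'][160:240,180:420],None,fx=3.3,fy=3.3,interpolation=cv2.INTER_CUBIC); cv2.imwrite('pics/crop1.png',a[:,:,::-1])
E
python3 m.py
```

```text
tray c 531.6 108.3 size 100 45 yaw -9.4 z 65.6 green 83 px [264. 203.]
tray c 551.3 204.7 size 115 45 yaw -5.8 z 65.9 green 0 px [238. 199.]
tray c 568.7 307.7 size 99 46 yaw -4.1 z 65.5 green 84 px [211. 195.]
tote c 542.7 -349.8 size 98 46 yaw -3.9 z 53.8 green 86 px [385. 199.]
tote rim 927 ((542.682373046875, -259.8185729980469), (306.6531677246094, 212.88668823242188), 88.94332122802734)
tote outline@75 ((541.930419921875, -258.65386962890625), (304.07489013671875, 210.63619995117188), 89.00540924072266)
floor 2464 [ 457.26856866 -401.42675678] [ 638.7470522  -126.68874033]
bowl [ 797.66562145 -128.25121528    3.57391794]
bottle [ 592.23458911 -491.9673327   157.67029316]
housing [647.66248601 564.66820068 218.15939117]
```

View pics/crop1.png

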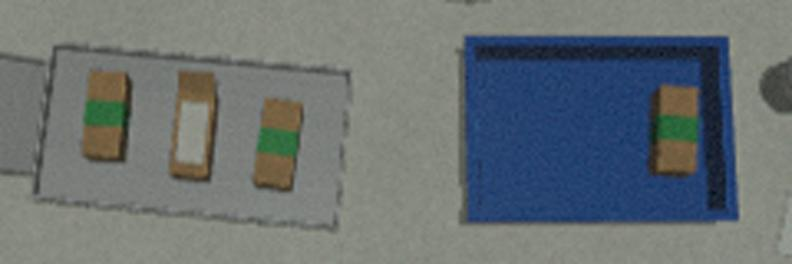

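Crop: in the tray, green bands are at crop (105,113) and (278,141), and the paper-topped one is between them at (193,132). The tote's packed carton is at (678,128). The choice is confirmed, so I plan the first reach.

```bash
cat > go.py <<'E'
from h import *
from scipy.spatial.transform import Rotation as Ro
import sys
def go(x,y,z,yaw):
    o=bot.get_obs(); R=Ro.from_euler('xyz',o['tcp_rot']).as_matrix(); p=np.array(o['tool_pos'])
    s=R.T@(np.array([x,y,z])-p)/1000
    a=np.degrees(np.arctan2(R[1,1],R[0,1])); d=(yaw+90-a+90)%180-90
    print('t',round(o['time'],2),'tcp',p.round(1),'F',np.round(o['contact_force'],1),'w',round(o['grip_width'],1),'q',np.round(o['joint_positions'],2))
    print('xtool',R[:,0].round(3),'jaw az',round(a,1)); print('shift m',s.round(4),'turn about tool x', round(d*np.sign(R[2,0]),1))
if __name__=='__main__': go(*map(float,sys.argv[1:]))
E
python3 go.py 531.6 108.3 150 -9.4
python3 - <<'E'
from h import *
P=cloud(cap('top')); print([P[v,u].round() for u,v in((170,193),(180,193),(188,193),(180,180),(180,205))])
E
```

```text
t 0.15 tcp [ 215.8 -478.3  226.2] F [-1.1 -0.9 -0.4] w 91.9 q [-1.29  0.34  1.52 -0.    1.28 -0.15]
xtool [-0.     0.001 -1.   ] jaw az -65.7
shift m [ 0.0767 -0.4047 -0.529 ] turn about tool x 33.7
[array([576., 463.,  72.]), array([579., 430.,  53.]), array([581., 402.,  43.]), array([631., 432.,  53.]), array([533., 429.,  52.])]
```

>>> step_arm(targets=[[[0, -0.024, -0.031, 6.7], [0, -0.048, -0.062, 13.4], [0, -0.071, -0.093, 20.1], [0, -0.095, -0.124, 26.8], [0, -0.119, -0.155, 33.7]]], jaw=0)

```text
time: 0.62
tool_pos: [306.7, -308.2, 226.3]
tcp_rot: [-1.205, 1.57, 1.78]
contact_force: [1.3, -0.1, -0.4]
grip_width: 91.7
```

```bash
python3 go.py 531.6 108.3 150 -9.4
```

```text
t 0.62 tcp [ 306.7 -308.2  226.3] F [ 1.3 -0.1 -0.4] w 91.7 q [-0.96  0.18  1.75  0.    1.21  0.76]
xtool [-0.     0.001 -1.   ] jaw az -99.0
shift m [ 0.0768 -0.4464 -0.1571] turn about tool x 0.4
```

>>> step_arm(targets=[[[0, -0.036, -0.013, 0.4], [0, -0.072, -0.026, 0.4], [0, -0.108, -0.038, 0.4], [0, -0.144, -0.051, 0.4], [0, -0.18, -0.063, 0.4]]])

```text
time: 1.03
tool_pos: [397.5, -138.5, 226.6]
tcp_rot: [-1.412, 1.57, 1.566]
contact_force: [1.5, -0.2, 0.3]
grip_width: 91.3
```

>>> step_arm(targets=[[[0.005, -0.036, -0.013, 0], [0.01, -0.072, -0.026, 0], [0.015, -0.108, -0.038, 0], [0.02, -0.144, -0.051, 0], [0.025, -0.18, -0.063, 0]]])

```text
time: 1.45
tool_pos: [489.6, 30.8, 201.5]
tcp_rot: [-1.601, 1.57, 1.377]
contact_force: [0.0, -0.8, -0.1]
grip_width: 92.2
```

```bash
python3 go.py 531.6 108.3 120 -9.4
```

```text
t 1.45 tcp [489.6  30.8 201.5] F [ 0.  -0.8 -0.1] w 92.2 q [-0.09  0.3   1.66  0.    1.18  1.64]
xtool [ 0.     0.001 -1.   ] jaw az -99.4
shift m [ 0.0816 -0.0832 -0.0288] turn about tool x 0.0
```

Next I settle above the carton and check with the side camera.

>>> step_arm(targets=[[[0.018, -0.022, -0.008, 0], [0.036, -0.044, -0.016, 0], [0.055, -0.066, -0.023, 0], [0.0816, -0.0832, -0.0288, 0], [0.0816, -0.0832, -0.0288, 0]]])

```text
time: 1.87
tool_pos: [529.8, 110.7, 115.2]
tcp_rot: [-0.002, 1.563, 2.978]
contact_force: [-1.3, -0.2, -1.0]
grip_width: 91.8
```

```bash
python3 go.py 531.6 108.3 34 -9.4
python3 - <<'E'
from h import *
c=cap('side'); a=cv2.resize(c['color'][130:300,190:370],None,fx=3.3,fy=3.3,interpolation=cv2.INTER_CUBIC); cv2.imwrite('pics/s1.png',a[:,:,::-1])
E
```

```text
t 1.87 tcp [529.8 110.7 115.2] F [-1.3 -0.2 -1. ] w 91.8 q [0.06 0.49 1.63 0.   1.03 1.79]
xtool [-0.007  0.001 -1.   ] jaw az -99.2
shift m [ 0.0811  0.0021 -0.0028] turn about tool x 0.2
```

View pics/s1.png

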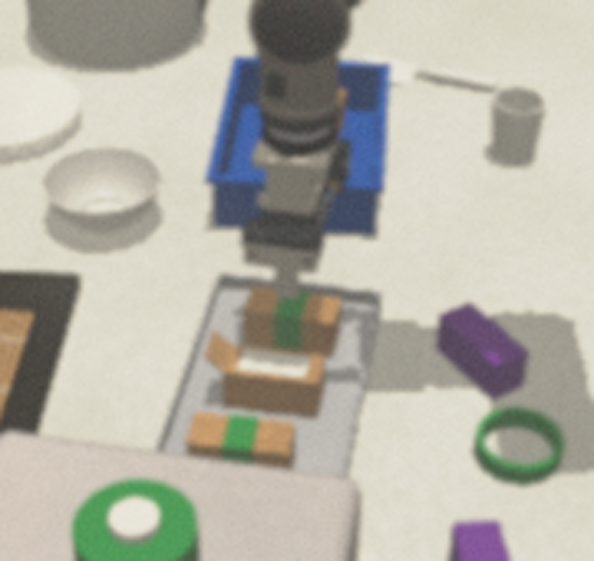

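The gripper stands over the near banded carton, with its finger at crop (287,275) above the band at (290,315). Now I descend and close.

>>> step_arm(targets=[[[0.02, 0.002, -0.003, 0], [0.042, 0.002, -0.003, 0], [0.062, 0.002, -0.003, 0], [0.076, 0.002, -0.003, 0], [0.081, 0.002, -0.003, 0]]])

```text
time: 2.33
tool_pos: [531.3, 105.9, 35.6]
tcp_rot: [0.134, 1.563, 3.114]
contact_force: [-0.7, 0.3, -0.4]
grip_width: 91.4
```

```bash
python3 go.py 531.6 108.3 34 -9.4
```

```text
t 2.33 tcp [531.3 105.9  35.6] F [-0.7  0.3 -0.4] w 91.4 q [0.05 0.6  1.7  0.   0.85 1.79]
xtool [-0.008  0.    -1.   ] jaw az -99.3
shift m [ 0.0015 -0.0024  0.0001] turn about tool x 0.1
```

>>> step_arm(targets=[[[0.0015, -0.0024, 0, 0], [0.0015, -0.0024, 0, 0], [0.0015, -0.0024, 0, 0], [0.0015, -0.0024, 0, 0], [0.0015, -0.0024, 0, 0]]], jaw=1)

```text
time: 2.75
tool_pos: [532.3, 108.3, 35.0]
tcp_rot: [0.107, 1.565, 3.087]
contact_force: [0.8, -0.1, 0.8]
grip_width: 62.9
```

>>> step_arm(targets=[[[0, 0, 0, 0], [0, 0, 0, 0], [0, 0, 0, 0], [0, 0, 0, 0], [0, 0, 0, 0]]])

```text
time: 3.17
tool_pos: [532.5, 108.3, 35.3]
tcp_rot: [0.096, 1.565, 3.076]
contact_force: [-0.8, -0.4, 4.2]
grip_width: 43.8
```

Gripped at 43.8 mm. Now the lift.

>>> step_arm(targets=[[[0, 0, 0, 0], [-0.01, 0, 0, 0], [-0.03, 0, 0, 0], [-0.06, 0, 0, 0], [-0.09, 0, 0, 0]]])

```text
time: 3.58
tool_pos: [532.1, 108.2, 126.0]
tcp_rot: [0.141, 1.562, 3.121]
contact_force: [1.5, -0.5, -2.0]
grip_width: 44.1
```

>>> step_arm(targets=[[[-0.02, 0, 0, 0], [-0.035, 0, 0, 0], [-0.045, 0, 0, 0], [-0.05, 0, 0, 0], [-0.05, 0, 0, 0]]])

```text
time: 4.0
tool_pos: [532.7, 108.2, 176.8]
tcp_rot: [0.126, 1.564, 3.106]
contact_force: [-0.5, 0.3, -1.8]
grip_width: 44.3
```

```bash
python3 go.py 541 -262 170 -1
```

```text
t 4.0 tcp [532.7 108.2 176.8] F [-0.5  0.3 -1.8] w 44.3 q [0.06 0.42 1.54 0.   1.18 1.79]
xtool [-0.007  0.    -1.   ] jaw az -99.3
shift m [ 0.0066  0.364  -0.0679] turn about tool x -8.3
```

>>> step_arm(targets=[[[0, 0.02, -0.004, -1.6], [0, 0.05, -0.009, -3.2], [0, 0.085, -0.016, -4.8], [0, 0.12, -0.022, -6.4], [0, 0.155, -0.029, -8.3]]])

```text
time: 4.42
tool_pos: [535.3, -50.5, 175.2]
tcp_rot: [-0.079, 1.561, 3.047]
contact_force: [0.9, -0.3, -2.0]
grip_width: 43.6
```

```bash
python3 go.py 541 -262 170 -1
```

```text
t 4.42 tcp [535.3 -50.5 175.2] F [ 0.9 -0.3 -2. ] w 43.6 q [-0.24  0.42  1.56 -0.    1.18  1.35]
xtool [-0.01   0.001 -1.   ] jaw az -90.9
shift m [ 0.005   0.2113 -0.0089] turn about tool x 0.1
```

>>> step_arm(targets=[[[0, 0.035, -0.002, 0], [0, 0.07, -0.004, 0], [0, 0.105, -0.005, 0], [0.003, 0.135, -0.006, 0], [0.003, 0.155, -0.006, 0]]])

```text
time: 4.83
tool_pos: [537.8, -208.3, 169.9]
tcp_rot: [-0.126, 1.558, 2.998]
contact_force: [1.0, -0.3, -1.5]
grip_width: 44.0
```

```bash
python3 go.py 541 -262 100 -1
```

```text
t 4.83 tcp [ 537.8 -208.3  169.9] F [ 1.  -0.3 -1.5] w 44.0 q [-0.5   0.49  1.45 -0.    1.21  1.09]
xtool [-0.013  0.002 -1.   ] jaw az -91.0
shift m [ 0.0697  0.0537 -0.005 ] turn about tool x 0.0
```

>>> step_arm(targets=[[[0.005, 0.02, -0.002, 0], [0.015, 0.037, -0.004, 0], [0.03, 0.05, -0.005, 0], [0.045, 0.0537, -0.005, 0], [0.06, 0.0537, -0.005, 0]]])

```text
time: 5.25
tool_pos: [540.4, -262.9, 107.2]
tcp_rot: [-0.181, 1.556, 2.942]
contact_force: [0.3, -0.7, -1.7]
grip_width: 43.7
```

```bash
python3 go.py 541 -262 28 -1
python3 - <<'E'
from h import *
c=cap('side'); a=cv2.resize(c['color'][130:220,230:350],None,fx=5,fy=5,interpolation=cv2.INTER_CUBIC); cv2.imwrite('pics/s2.png',a[:,:,::-1])
E
```

```text
t 5.25 tcp [ 540.4 -262.9  107.2] F [ 0.3 -0.7 -1.7] w 43.7 q [-0.58  0.6   1.45 -0.01  1.11  1.01]
xtool [-0.015  0.003 -1.   ] jaw az -91.1
shift m [ 0.0791 -0.0007 -0.0018] turn about tool x -0.1
```

View pics/s2.png

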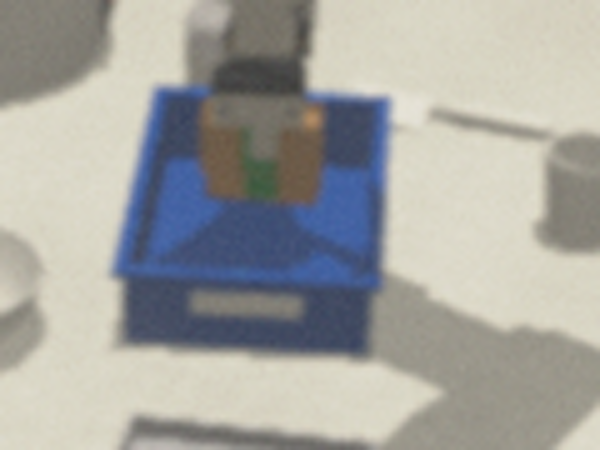

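The carton hangs upright in the middle of the tote (crop 262,165), clear of the walls. Now I lower it, slowly near the floor.

>>> step_arm(targets=[[[0.018, 0, -0.002, 0], [0.038, 0, -0.002, 0], [0.055, 0, -0.002, 0], [0.068, 0, -0.002, 0], [0.073, 0, -0.002, 0]]])

```text
time: 5.72
tool_pos: [537.9, -259.4, 27.9]
tcp_rot: [-0.351, 1.545, 2.773]
contact_force: [-0.5, 0.9, -1.6]
grip_width: 43.7
```

```bash
python3 go.py 541 -262 24 -1
```

```text
t 5.72 tcp [ 537.9 -259.4   27.9] F [-0.5  0.9 -1.6] w 43.7 q [-0.57  0.7   1.52 -0.01  0.95  1.02]
xtool [-0.024  0.009 -1.   ] jaw az -91.0
shift m [ 0.0038  0.0026 -0.0033] turn about tool x -0.0
```

>>> step_arm(targets=[[[0.001, 0.002, -0.003, 0], [0.002, 0.0026, -0.0033, 0], [0.003, 0.0026, -0.0033, 0], [0.004, 0.0026, -0.0033, 0], [0.005, 0.0026, -0.0033, 0]]])

```text
time: 6.13
tool_pos: [541.4, -262.3, 24.5]
tcp_rot: [-0.332, 1.546, 2.793]
contact_force: [-5.0, 2.6, 10.6]
grip_width: 43.9
```

```bash
python3 go.py 541 -262 24 -1
```

```text
t 6.13 tcp [ 541.4 -262.3   24.5] F [-5.   2.6 10.6] w 43.9 q [-0.58  0.71  1.51 -0.01  0.95  1.02]
xtool [-0.023  0.008 -1.   ] jaw az -91.0
shift m [ 0.0005 -0.0003  0.0004] turn about tool x 0.0
```

Contact with the floor (10 N). I release with a partial opening.

>>> step_arm(targets=[[[0, 0, 0, 0], [0, 0, 0, 0], [0, 0, 0, 0], [0, 0, 0, 0], [0, 0, 0, 0]]], jaw=0.28)

```text
time: 6.55
tool_pos: [541.5, -262.4, 24.6]
tcp_rot: [-0.329, 1.547, 2.795]
contact_force: [0.3, 0.5, 1.4]
grip_width: 65.9
```

>>> step_arm(targets=[[[0, 0, 0, 0], [-0.012, 0, 0, 0], [-0.035, 0, 0, 0], [-0.065, 0, 0, 0], [-0.1, 0, 0, 0]]])

```text
time: 6.97
tool_pos: [543.0, -262.7, 125.1]
tcp_rot: [-0.354, 1.544, 2.77]
contact_force: [-0.5, -0.7, -0.0]
grip_width: 66.1
```

```bash
python3 go.py 568.7 307.7 180 -4.1
```

```text
t 6.97 tcp [ 543.  -262.7  125.1] F [-0.5 -0.7 -0. ] w 66.1 q [-0.57  0.59  1.41 -0.01  1.17  1.02]
xtool [-0.025  0.01  -1.   ] jaw az -91.0
shift m [-0.0499 -0.5712 -0.0145] turn about tool x 3.1
```

>>> step_arm(targets=[[[-0.02, -0.025, -0.001, 3.1], [-0.04, -0.06, -0.002, 3.1], [-0.05, -0.1, -0.003, 3.1], [-0.05, -0.138, -0.004, 3.1], [-0.05, -0.176, -0.004, 3.1]]], jaw=0)

```text
time: 7.38
tool_pos: [551.7, -85.8, 178.7]
tcp_rot: [-0.317, 1.547, 2.752]
contact_force: [0.0, -0.1, -0.5]
grip_width: 90.6
```

```bash
python3 go.py 568.7 307.7 180 -4.1; python3 m.py
```

```text
t 7.38 tcp [551.7 -85.8 178.7] F [ 0.  -0.1 -0.5] w 90.6 q [-0.29  0.46  1.48  0.    1.23  1.35]
xtool [-0.022  0.009 -1.   ] jaw az -94.1
shift m [ 0.0019 -0.3937  0.0113] turn about tool x -0.0
tray c 551.0 204.7 size 114 45 yaw -5.8 z 65.5 green 0 px [238. 198.]
tray c 568.6 307.3 size 98 47 yaw -3.5 z 65.6 green 85 px [211. 195.]
tote c 540.8 -261.4 size 98 46 yaw -3.0 z 54.0 green 84 px [361. 199.]
tote c 542.8 -349.8 size 98 46 yaw -3.9 z 53.8 green 85 px [385. 199.]
tote rim 574 ((542.3475952148438, -261.26068115234375), (301.77703857421875, 212.61207580566406), 88.98077392578125)
tote outline@75 ((541.5183715820312, -298.82061767578125), (224.27621459960938, 210.63632202148438), 88.85415649414062)
floor 1133 [ 457.62935036 -401.376176  ] [ 637.45163223 -130.13051884]
bowl [ 796.82063101 -127.95216834    6.00298271]
bottle [ 592.02328225 -491.59193167  158.57836848]
housing [648.68391888 566.11113665 214.61220197]
```

The first carton is flat at (541,−261), and the packed carton and tote have not moved. On to the second.

>>> step_arm(targets=[[[0, -0.039, 0.001, 0], [0, -0.078, 0.002, 0], [0, -0.117, 0.003, 0], [0, -0.156, 0.005, 0], [0, -0.195, 0.006, 0]]])

```text
time: 7.85
tool_pos: [558.0, 117.8, 181.8]
tcp_rot: [-0.455, 1.544, 2.619]
contact_force: [0.3, -0.7, 0.2]
grip_width: 91.7
```

>>> step_arm(targets=[[[0, -0.039, 0.001, 0], [0, -0.078, 0.002, 0], [0, -0.117, 0.003, 0], [0, -0.156, 0.004, 0], [0, -0.185, 0.005, 0]]])

```text
time: 8.27
tool_pos: [565.1, 305.8, 185.0]
tcp_rot: [-0.5, 1.544, 2.575]
contact_force: [0.3, -0.7, 1.3]
grip_width: 91.6
```

```bash
python3 go.py 568.7 307.5 115 -4
```

```text
t 8.27 tcp [565.1 305.8 185. ] F [ 0.3 -0.7  1.3] w 91.6 q [0.37 0.6  1.22 0.02 1.34 2.  ]
xtool [-0.023  0.014 -1.   ] jaw az -93.8
shift m [ 0.0699 -0.001  -0.0051] turn about tool x 0.2
```

>>> step_arm(targets=[[[0.015, -0.001, -0.005, 0.2], [0.035, -0.001, -0.005, 0.2], [0.055, -0.001, -0.005, 0.2], [0.068, -0.001, -0.005, 0.2], [0.07, -0.001, -0.005, 0.2]]])

```text
time: 8.68
tool_pos: [567.1, 306.3, 112.1]
tcp_rot: [-0.345, 1.541, 2.727]
contact_force: [0.7, 0.4, -0.0]
grip_width: 91.9
```

```bash
python3 go.py 568.7 307.5 35 -4;python3 - <<'E'
from h import *
c=cap('side'); a=cv2.resize(c['color'][150:300,210:360],None,fx=3.6,fy=3.6,interpolation=cv2.INTER_CUBIC); cv2.imwrite('pics/s3.png',a[:,:,::-1])
E
```

```text
t 8.68 tcp [567.1 306.3 112.1] F [ 0.7  0.4 -0. ] w 91.9 q [0.37 0.67 1.3  0.02 1.19 2.  ]
xtool [-0.028  0.012 -1.   ] jaw az -94.0
shift m [ 0.077  -0.0005 -0.0037] turn about tool x -0.0
```

View pics/s3.png

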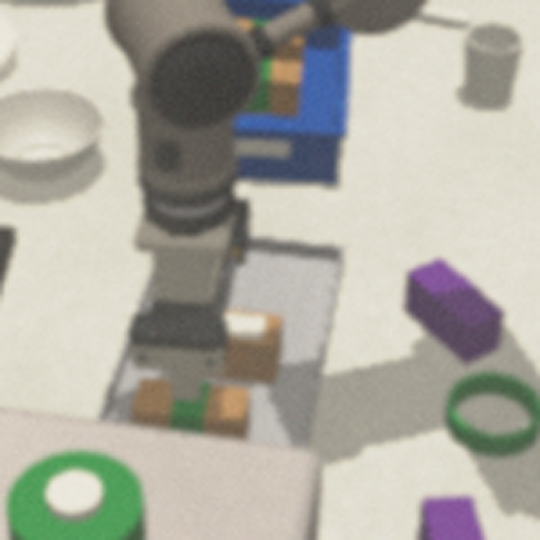

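The gripper is over the far banded carton: the finger at crop (188,375) meets the band at (190,415). Descend and grip.

>>> step_arm(targets=[[[0.018, -0.001, -0.004, 0], [0.038, -0.001, -0.004, 0], [0.058, -0.001, -0.004, 0], [0.072, -0.001, -0.004, 0], [0.076, -0.001, -0.004, 0]]])

```text
time: 9.15
tool_pos: [569.4, 307.5, 36.1]
tcp_rot: [-0.332, 1.54, 2.739]
contact_force: [-0.3, -0.9, -0.3]
grip_width: 91.3
```

```bash
python3 go.py 568.7 307.5 35 -4
```

```text
t 9.15 tcp [569.4 307.5  36.1] F [-0.3 -0.9 -0.3] w 91.3 q [0.37 0.76 1.36 0.02 1.05 1.99]
xtool [-0.028  0.012 -1.   ] jaw az -94.0
shift m [0.0011 0.     0.0007] turn about tool x -0.0
```

>>> step_arm(targets=[[[0.001, 0, 0, 0], [0.001, 0, 0, 0], [0.001, 0, 0, 0], [0.001, 0, 0, 0], [0.001, 0, 0, 0]]], jaw=1)

```text
time: 9.57
tool_pos: [570.0, 307.7, 36.3]
tcp_rot: [-0.378, 1.542, 2.693]
contact_force: [0.3, -0.5, 0.4]
grip_width: 62.8
```

>>> step_arm(targets=[[[0, 0, 0, 0], [0, 0, 0, 0], [0, 0, 0, 0], [0, 0, 0, 0], [0, 0, 0, 0]]])

```text
time: 9.98
tool_pos: [570.1, 307.7, 36.7]
tcp_rot: [-0.387, 1.542, 2.684]
contact_force: [-0.9, -0.3, 3.9]
grip_width: 43.8
```

>>> step_arm(targets=[[[0, 0, 0, 0], [-0.01, 0, 0, 0], [-0.03, 0, 0, 0], [-0.06, 0, 0, 0], [-0.095, 0, 0, 0]]])

```text
time: 10.4
tool_pos: [571.2, 306.0, 130.9]
tcp_rot: [-0.276, 1.538, 2.795]
contact_force: [-0.1, 0.8, -2.1]
grip_width: 43.8
```

```bash
python3 go.py 541 -178 170 -1
```

```text
t 10.4 tcp [571.2 306.  130.9] F [-0.1  0.8 -2.1] w 43.8 q [0.36 0.66 1.26 0.02 1.24 2.  ]
xtool [-0.031  0.011 -0.999] jaw az -94.0
shift m [-0.0435  0.4845 -0.0026] turn about tool x -3.0
```

>>> step_arm(targets=[[[-0.02, 0.015, 0, -3], [-0.04, 0.045, 0, -3], [-0.044, 0.083, 0, -3], [-0.044, 0.122, -0.001, -3], [-0.044, 0.16, -0.001, -3]]])

```text
time: 10.82
tool_pos: [562.0, 144.4, 174.3]
tcp_rot: [-0.34, 1.539, 2.785]
contact_force: [1.2, -0.9, -2.7]
grip_width: 43.9
```

```bash
python3 go.py 541 -179 170 -1
```

```text
t 10.82 tcp [562.  144.4 174.3] F [ 1.2 -0.9 -2.7] w 43.9 q [0.11 0.5  1.42 0.01 1.25 1.69]
xtool [-0.029  0.011 -1.   ] jaw az -91.0
shift m [0.0014 0.3238 0.0154] turn about tool x 0.0
```

>>> step_arm(targets=[[[0, 0.036, 0.002, 0], [0, 0.072, 0.004, 0], [0, 0.108, 0.006, 0], [0, 0.144, 0.008, 0], [0, 0.18, 0.009, 0]]])

```text
time: 11.23
tool_pos: [549.1, -36.9, 173.0]
tcp_rot: [-0.343, 1.539, 2.782]
contact_force: [0.7, 0.3, -2.4]
grip_width: 44.2
```

>>> step_arm(targets=[[[0, 0.036, 0.002, 0], [0, 0.07, 0.003, 0], [0, 0.1, 0.004, 0], [0, 0.125, 0.006, 0], [0, 0.138, 0.006, 0]]])

```text
time: 11.65
tool_pos: [540.1, -177.8, 171.9]
tcp_rot: [-0.318, 1.539, 2.804]
contact_force: [0.0, -0.6, -2.4]
grip_width: 43.6
```

```bash
python3 go.py 541 -179 105 -1
```

```text
t 11.65 tcp [ 540.1 -177.8  171.9] F [ 0.  -0.6 -2.4] w 43.6 q [-0.45  0.49  1.45 -0.    1.23  1.14]
xtool [-0.03   0.011 -0.999] jaw az -91.1
shift m [ 0.0668  0.0019 -0.0029] turn about tool x -0.1
```

>>> step_arm(targets=[[[0.015, 0.002, -0.003, 0], [0.035, 0.002, -0.003, 0], [0.052, 0.002, -0.003, 0], [0.062, 0.002, -0.003, 0], [0.066, 0.002, -0.003, 0]]])

```text
time: 12.07
tool_pos: [540.3, -178.2, 104.2]
tcp_rot: [-0.336, 1.536, 2.787]
contact_force: [0.3, -0.6, -1.8]
grip_width: 43.8
```

```bash
python3 go.py 541 -179 31 -1;python3 - <<'E'
from h import *
c=cap('side'); a=cv2.resize(c['color'][130:220,230:350],None,fx=5,fy=5,interpolation=cv2.INTER_CUBIC); cv2.imwrite('pics/s4.png',a[:,:,::-1])
E
```

```text
t 12.07 tcp [ 540.3 -178.2  104.2] F [ 0.3 -0.6 -1.8] w 43.8 q [-0.45  0.56  1.53 -0.    1.08  1.14]
xtool [-0.033  0.012 -0.999] jaw az -91.1
shift m [ 0.0732  0.0017 -0.0031] turn about tool x -0.1
```

View pics/s4.png

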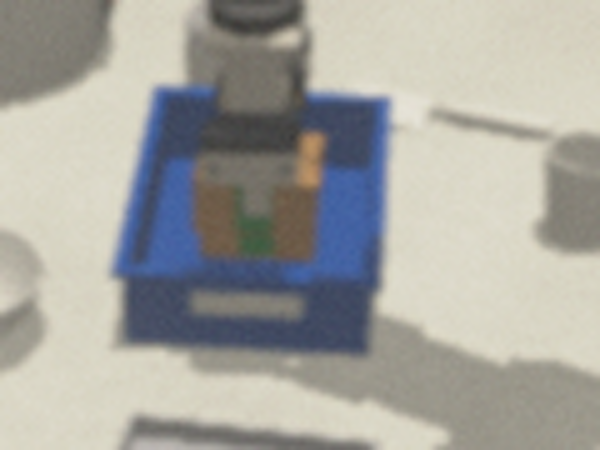

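The second carton hangs upright in the free end (crop 257,215), clear of the walls. Lowering.

>>> step_arm(targets=[[[0.015, 0.001, -0.003, 0], [0.035, 0.001, -0.003, 0], [0.052, 0.001, -0.003, 0], [0.063, 0.001, -0.003, 0], [0.068, 0.001, -0.003, 0]]])

```text
time: 12.53
tool_pos: [541.1, -178.1, 35.6]
tcp_rot: [-0.337, 1.535, 2.786]
contact_force: [0.1, 0.5, -1.8]
grip_width: 44.0
```

```bash
python3 go.py 541 -179 25 -1
```

```text
t 12.53 tcp [ 541.1 -178.1   35.6] F [ 0.1  0.5 -1.8] w 44.0 q [-0.45  0.65  1.59 -0.    0.94  1.14]
xtool [-0.033  0.012 -0.999] jaw az -91.1
shift m [ 0.0106  0.001  -0.0003] turn about tool x -0.1
```

>>> step_arm(targets=[[[0.003, 0, 0, 0], [0.005, 0, 0, 0], [0.007, 0, 0, 0], [0.009, 0, 0, 0], [0.01, 0, 0, 0]]])

```text
time: 12.95
tool_pos: [541.0, -178.1, 26.0]
tcp_rot: [-0.335, 1.536, 2.788]
contact_force: [0.2, 0.1, -2.1]
grip_width: 43.6
```

```bash
python3 go.py 541 -179 25 -1
```

```text
t 12.95 tcp [ 541.  -178.1   26. ] F [ 0.2  0.1 -2.1] w 43.6 q [-0.45  0.66  1.6  -0.    0.92  1.14]
xtool [-0.033  0.012 -0.999] jaw az -91.1
shift m [ 0.001   0.0009 -0.0001] turn about tool x -0.1
```

>>> step_arm(targets=[[[0.0005, 0, 0, 0], [0.001, 0, 0, 0], [0.0015, 0, 0, 0], [0.002, 0, 0, 0], [0.002, 0, 0, 0]]])

```text
time: 13.37
tool_pos: [541.1, -178.2, 25.6]
tcp_rot: [-0.327, 1.537, 2.796]
contact_force: [-4.7, 1.6, 9.7]
grip_width: 43.8
```

Floor contact (10 N). Release and rise.

>>> step_arm(targets=[[[0, 0, 0, 0], [0, 0, 0, 0], [0, 0, 0, 0], [0, 0, 0, 0], [0, 0, 0, 0]]], jaw=0.31)

```text
time: 13.78
tool_pos: [541.1, -178.2, 25.5]
tcp_rot: [-0.327, 1.537, 2.796]
contact_force: [-0.0, -0.3, 0.1]
grip_width: 63.3
```

>>> step_arm(targets=[[[0, 0, 0, 0], [-0.012, 0, 0, 0], [-0.035, 0, 0, 0], [-0.065, 0, 0, 0], [-0.1, 0, 0, 0]]])

```text
time: 14.2
tool_pos: [543.3, -178.9, 125.0]
tcp_rot: [-0.338, 1.533, 2.785]
contact_force: [0.9, -0.6, -0.3]
grip_width: 63.0
```

>>> step_arm(targets=[[[-0.03, -0.02, 0, 0], [-0.06, -0.055, 0, 0], [-0.08, -0.09, 0, 0], [-0.085, -0.125, 0, 0], [-0.085, -0.15, 0, 0]]])

```text
time: 14.62
tool_pos: [549.9, -27.5, 214.5]
tcp_rot: [-0.388, 1.537, 2.736]
contact_force: [0.4, -0.3, -0.9]
grip_width: 63.5
```

>>> step_arm(targets=[[[0, -0.01, 0, 0], [0, -0.02, 0, 0], [0, -0.02, 0, 0], [0, -0.02, 0, 0], [0, -0.02, 0, 0]]])

```text
time: 15.03
tool_pos: [550.2, -8.8, 214.2]
tcp_rot: [-0.367, 1.537, 2.756]
contact_force: [0.2, -0.3, -0.1]
grip_width: 63.4
```

```bash
python3 m.py
python3 - <<'E'
from h import *
c=cap('side'); save(c,'s5.png')
E
```

```text
tray c 552.6 204.9 size 117 45 yaw -6.4 z 65.5 green 0 px [238. 198.]
tote c 538.5 -177.3 size 97 46 yaw -2.4 z 53.8 green 89 px [339. 200.]
tote c 540.8 -261.4 size 98 46 yaw -3.0 z 53.6 green 84 px [361. 199.]
tote c 543.0 -349.9 size 97 46 yaw -3.9 z 53.9 green 84 px [384. 199.]
tote rim 777 ((542.5230102539062, -260.42047119140625), (303.77777099609375, 212.72653198242188), 88.9505844116211)
tote outline@75 ((542.2667236328125, -259.86016845703125), (302.1686706542969, 210.63638305664062), 88.8662109375)
floor 1676 [ 457.61012442 -402.5427488 ] [ 639.22031249 -126.54773104]
bowl [ 796.20433195 -127.73405658    7.77463629]
bottle [ 592.52008111 -492.4745287   156.44341273]
housing [ 285.47219665   53.01696297 1475.95862101]
```

View pics/s5.png

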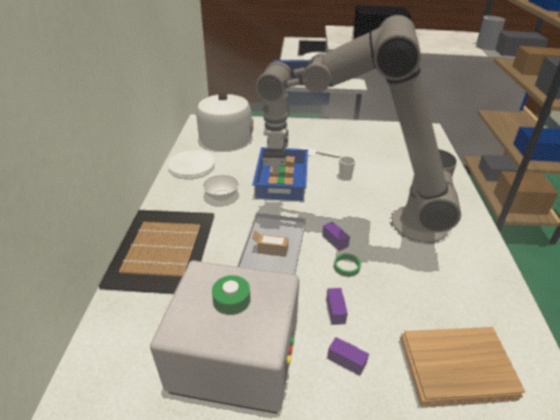

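View pics/crop1.png

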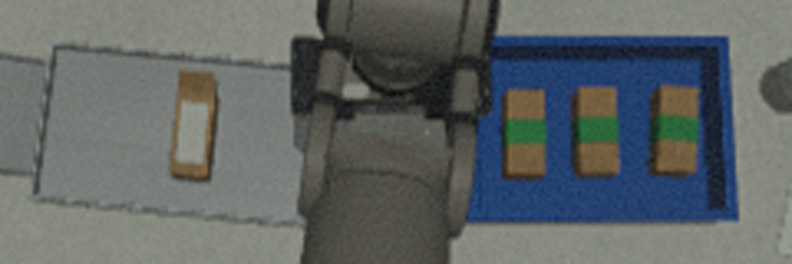

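The three banded cartons lie in a row in the tote, at crop (525,132), (597,132) and (676,130). The open carton is alone in the tray at (193,132), and nothing else has moved. I hand in.

```bash
python3 -c "
from plant import bot
print(bot.close_job())"
```

```text
the job is handed in; nothing more can be done
None
```

I moved both green-banded cartons from the catch tray into the blue tote and handed the job in at about 15 s; no verdict is reported.

- **Placed cartons:** the last top view shows them at about (541, −261) and (539, −177). Their tops are at about 54 mm, which matches upright and flat on the tote floor (55 mm expected). Floor contact on set-down was about 10 N each time.
- **Left alone:** the unbanded carton, the packed carton and the tote measured within about 2 mm of their first positions. The bowl and bottle readings also agreed, apart from a few mm of depth noise. The last side view shows the cup, tape, paddle and purple look-alikes where they were.
- **Did not check out:** the last depth sample on the sealer housing had no reading, so that point was not rechecked. The tool tilted by about 2° over the moves, but the cartons still lay flat. The gripper was clear of everything at the end.

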